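# Kit the parts of one wheel drive

### The arm

A 6-joint arm with a two-finger parallel gripper is mounted at the origin on a cart in front of the work surface, level with it; the furniture and walls round the work are solid. World frame = base frame: x ahead of the robot, y to its left, z up, the work surface at z = 0. Lengths are in m, angles in rad, forces in N, time in s.
With the tool pointing down it reaches from about 0.425 to 0.95 m from the base axis. Payload 3.5 kg.
Tool frame: the origin (TCP) lies at the very end of the fingers, on their centre line; the grasp point (between the pads) lies 19 mm behind it; z points along the fingers, y is the line along which they close (so a half turn about z gives the same grasp; the last joint's range is limited). The gripper opens to 85 mm and grips with 20 to 120 N. Pads are 22 mm wide; open, the fingers measure 114 mm over their backs; the gripper's body (76 mm by 85 mm) begins 54 mm behind the grasp point. The pads swing forward as they close: fully open they stand 13 mm farther back than shut.
Start: joints at [1.188, 0.286, 1.577, -0, 1.279, -0.15], TCP at [0.156, 0.657, 0.231] pointing down, gripper open.
Joint ranges: [-2.77, 2.77], [-0.9, 2.22], [0.21, 2.48], [-1.53, 4.67], [0.24, 2.81], [-2.84, 2.84]. Speed limits (rad/s): [2.79, 2.79, 3.14, 3.14, 3.14, 3.14].

### API

Orientations are given as [roll, pitch, yaw] about the fixed x, y, z axes, in that order (R = Rz(yaw) Ry(pitch) Rx(roll)).
In Python, from cell import observe, read_camera, job_done gives the robot as it stands.
- The arm moves only by the shell command python3 -m jog 'ROWS' [FORCE]. ROWS is JSON, a list of rows, each a list of 7 numbers: the shift along the tool's x, y, z in cm, then the turn, a rotation vector about the tool's x, y, z in rad, then the closure, from -1 (fully open) to 1 (shut). A call has exactly 5 rows; each row is the pose to reach, as a shift and turn from the pose commanded when the call began, along the tool's axes at that moment; what a row does not reach only later rows make up. A row lasts 1/10 s, in which the tool goes at most 50 mm and 8.59 degrees, less where a joint would pass 70% of its speed; a pose out of reach is approached as far as the arm can. A call with a gripper value outside its range is refused whole. The fingers move at their own pace and stop on an object; FORCE is the grip in N (left out, the last holds). Time passes only in rows, so rows that repeat a pose let the fingers close, or fill a call up. It gives the time, the measured TCP pose, the force, the opening and the grip force at its end, in the units of the state.
- observe(): the state, without advancing time (a new reading comes with each control period).
- read_camera(name): name is "side" or "top" or "wrist"; returns a dict with "frame" (384x512x3 uint8, red, green, blue), "range_z" (384x512 float32, m along the optical axis (not along the pixel's ray), 0 where there is no reading), "intrinsics" (3x3 intrinsics, pixels), "R" (3x3) and "t" (3): a world point X has camera coordinates R X + t. Camera axes: x right, y down, z forward; pixel columns grow to the right and rows downward; lengths in m; the calibration is good to about 2 mm. A picture is of the moment at which its call begins.
- job_done(): hands the job in; it is judged then, once.
The state is a dict: "time": time; "q": joint angles; "dq": joint speeds; "joint_torque": joint torques, N m; "eef_pos": TCP position; "eef_rot": TCP orientation; "force": force on the tool from outside, world axes, zero at the start; "ft_torque": the same for the moment, N m; "finger_gap": finger opening in m; "grip_force": force on a finger pad.
Only numpy, scipy, OpenCV 4.12 (cv2) and the standard library are available. Lean on these libraries where they do the work, as an engineer would, in place of code of your own. Each camera call takes 0.05 s, during which the arm holds its last target. There are 200 camera calls.

### The job

Make up the kit for one wheel drive in the grey tray: stand the gear motor on its wheel in the square nest, stand the tall stepped spindle upright in the low round nest, and drop the 42 mm steel spacer ring into the funnel-mouthed tube, with the rubber tyre ring flat on top of it in the same tube. The short spindle and the wide steel ring belong to another job: leave them where they are on the bench.

Things in the scene. Friction and masses are not known exactly. Their poses are not given: they have to be found in the camera images.
- kit_tray: Grey steel kitting tray, fixed to the bench, 104 x 284 mm, rim 14 mm high, walls and floor 4 mm thick. Origin: centre of its underside, on the bench top; its long side runs along its y axis. It carries the three white inserts in one row along y, 90 mm from centre to centre, in an order that varies.
- motor_nest: White square open nest in the tray, fixed, for the gear motor: 70 x 70 mm outside, 62 x 62 mm inside, 16 mm high, floor 4 mm thick. Origin: centre of its underside, 4 mm above the bench; z up, x and y along its sides.
- spindle_nest: White low round open nest in the tray, fixed, for the tall spindle: 58 mm outside, 50 mm inside diameter, 16 mm high, floor 4 mm thick. Origin: centre of its underside, 4 mm above the bench; z up.
- ring_tube: White upright tube with a funnel mouth in the tray, fixed, for the two rings: 38 mm high, floor 4 mm thick, bore 48 mm diameter up to 30 mm, then widening to 63 mm at the rim (71 mm outside). Origin: centre of its underside, 4 mm above the bench; z up. A ring let go level inside the funnel slides down by itself; the tyre ring on top of the spacer ends about 3 mm below the rim.
- gear_motor: Silver gear motor standing on its black rubber wheel, 63 mm high: wheel 44 mm diameter up to 16 mm, then a metal body (widest 36 mm at 19 to 26 mm, 30 mm diameter from 26 to 47 mm, narrower above); about 0.1 kg. Grasp the 30 mm body. Origin: centre of the wheel's underside; z up along the motor. Round about z.
- tall_spindle: Black plastic stepped spindle standing on its foot, 55 mm high: round foot 33 mm diameter and 6 mm thick, stem about 19 mm diameter low down, stepped thinner upwards; 28 g. Grasp the stem. Origin: centre of the foot's underside; z up along the stem.
- spacer: Steel spacer ring lying flat: 42 mm outside, 22 mm bore, 16 mm high; about 0.06 kg. Origin: centre of its underside; z up along the bore.
- tyre_ring: Black rubber tyre ring lying flat: 42 mm outside diameter, 15 mm high, 20 g; grasp it across the outside. Origin: centre of its underside; z up along the bore.
- short_spindle: Look-alike to be left alone: black plastic spindle with the same 33 mm foot but only 28 mm high, stem 19 and 15 mm. Origin: centre of the foot's underside.
- wide_spacer: Look-alike to be left alone: wider steel ring lying flat, 58 mm outside, 34 mm bore, 16 mm high. Origin: centre of its underside.
Things that resemble listed ones, but are neither listed nor needed, are in the scene too. Leave any green, pink or turquoise look-alike of the ring_tube alone.

How it is judged:
At the end, for the whole second after the job is handed in: Motor stands on the floor of the square nest, tall spindle on that of the round nest, 42 mm spacer flat on the floor of the tube, tyre ring flat on it (each within 0.12 rad of upright, at rest); short spindle and wide ring within 25 mm of where they stood (horizontal distance between gear_motor and motor_nest below 0.015 m and z of gear_motor in the frame of motor_nest between 0.001 and 0.008 m and angle between each of gear_motor, tall_spindle, spacer, tyre_ring's own z axis and vertical below 0.12 rad and linear speed of each of gear_motor, tall_spindle, spacer, tyre_ring below 0.02 m/s and horizontal distance between tall_spindle and spindle_nest below 0.012 m and z of tall_spindle in the frame of spindle_nest between 0.001 and 0.008 m and horizontal distance between each of spacer, tyre_ring and ring_tube below 0.007 m and z of spacer in the frame of ring_tube between 0.001 and 0.008 m and z of tyre_ring in the frame of ring_tube between 0.016 and 0.024 m and distance of each of short_spindle, wide_spacer from where it was at the start of the episode below 0.025 m); the robot touches nothing.
It fails at once if the short spindle or the wide steel ring is moved by more than 25 mm (distance of any of short_spindle, wide_spacer from where it was at the start of the episode above 0.025 m).
It also fails if it takes over 96 s, if anything falls off the work surface, if the arm or the gripper's body presses on something with over 40 N, if the wrist force passes 120 N, or if a joint passes its speed limit or range.

## Working session

There is one attempt and no reset: what is moved stays moved. The work goes in short steps, Python scripts to look and compute and a shell command to move; the robot and the scene stay as the last step left them, time stands still between calls to the robot, and variables do not carry over. Pictures are saved under pics/ and viewed, at most 14 in all, crops included, and the job is handed in when it is done.

```bash
mkdir -p pics; ls; python3 - <<'E'
from cell import observe, read_camera
import cv2,pickle
s=observe();print(s)
d={n:read_camera(n) for n in("top","side")}
pickle.dump(d,open('v0.pkl','wb'))
for n in d: cv2.imwrite(f'pics/{n}0.png',cv2.resize(d[n]["frame"][...,::-1],(800,600)));print(n,d[n]["intrinsics"],d[n]["R"],d[n]["t"])
E
```

```text
pics
{'time': 0.0, 'q': array([ 1.18800443e+00,  2.87218698e-01,  1.57816341e+00, -9.76952694e-06,
        1.27862532e+00, -1.49976087e-01]), 'dq': array([ 4.26421436e-04, -3.77192205e-04,  1.07780456e-06,  4.89707521e-04,
        8.58342124e-04,  3.73150816e-04]), 'joint_torque': array([-9.03390064e-04, -4.05996072e+01, -2.92615646e+01, -1.91630170e-04,
        6.11283205e-03,  8.82675522e-06]), 'eef_pos': array([0.15544399, 0.6561814 , 0.22991919]), 'eef_rot': array([-3.13920358e+00, -3.51559592e-04,  2.90877924e+00]), 'force': array([-0.74784454, -1.04599292,  0.23932807]), 'ft_torque': array([-0.02636016,  0.06191262,  0.00522776]), 'grip_force': 0.0, 'finger_gap': 0.08564947244655809}
top [[346.54068482   0.         257.70144019]
 [  0.         346.54068482 192.03885521]
 [  0.           0.           1.        ]] [[-0.02027443 -0.99954762  0.02221482]
 [-0.99298752  0.01754305 -0.11691036]
 [ 0.11646776 -0.02442933 -0.99289399]] [-0.05453597  0.53819548  0.97582354]
side [[390.02713155   0.         256.20504489]
 [  0.         390.02713155 185.91109887]
 [  0.           0.           1.        ]] [[-0.99861025  0.05264465  0.0024728 ]
 [ 0.02635774  0.53950654 -0.84156875]
 [-0.04563818 -0.840334   -0.54014435]] [0.55059758 0.04225813 0.96774438]
```

View pics/top0.png

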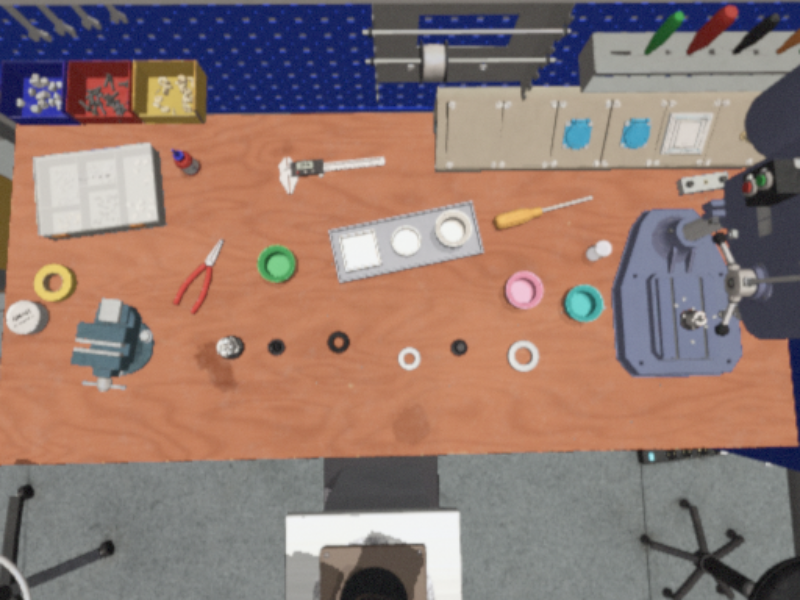

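View pics/side0.png

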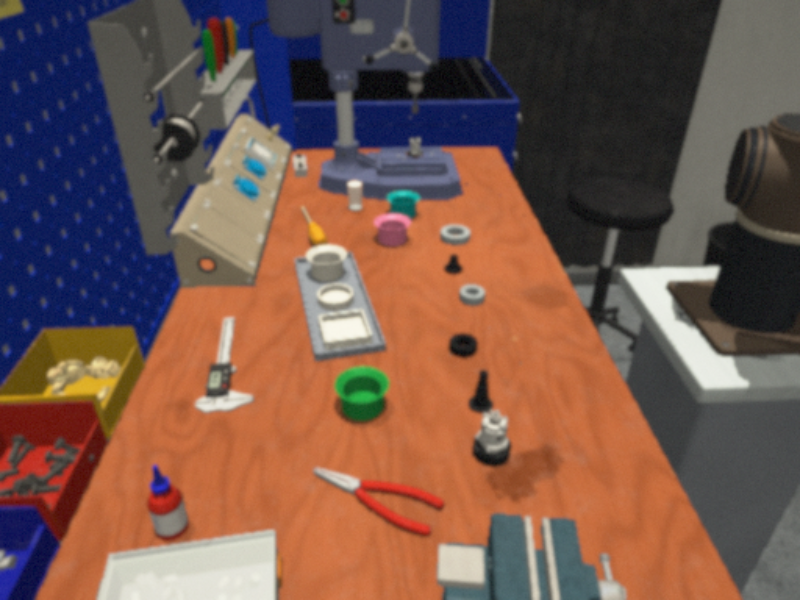

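```bash
cat > h.py <<'E'
import numpy as np,cv2
def cloud(c):
    K,R,t=c["intrinsics"],c["R"],c["t"];Z=c["range_z"]
    v,u=np.mgrid[:Z.shape[0],:Z.shape[1]]
    P=np.stack([(u-K[0,2])/K[0,0]*Z,(v-K[1,2])/K[1,1]*Z,Z],-1)
    return (P-t)@R
def ray(c,uv,z):
    K,R,t=c["intrinsics"],c["R"],c["t"]
    o=-R.T@t; d=R.T@np.linalg.inv(K)@np.array([uv[0],uv[1],1.])
    return o+d*(z-o[2])/d[2]
def pix(c,X):
    p=c["K"] if 0 else c["intrinsics"]@(c["R"]@np.asarray(X)+c["t"]); return p[:2]/p[2]
E
python3 - <<'E'
import pickle,numpy as np,cv2
from h import *
c=pickle.load(open('v0.pkl','rb'))["top"];P=cloud(c);np.set_printoptions(precision=4,suppress=True)
bg=P[200:260,150:340,2];print("table z",np.median(bg),bg.std(),(c["range_z"]==0).mean())
S=dict(motor=(146,222),tall=(176,222),tyre=(216,219),spacer=(262,229),short=(294,222),wide=(335,227),sq=(230,160),rnd=(259,154),tube=(290,147))
for n,(u,v) in S.items():
    w=P[v-18:v+19,u-18:u+19].copy(); m=((w[...,2]>.006)).astype(np.uint8) if n not in("sq","rnd","tube") else (w[...,2]>.012 if n!="tube" else w[...,2]>.025).astype(np.uint8)
    k,l,st,ce=cv2.connectedComponentsWithStats(m)
    i=1+np.argmax(st[1:,4]) if k>1 else 0
    q=w[l==i]; (x,y),r=cv2.minEnclosingCircle(q[:,:2].astype(np.float32))
    print(n,st[i,4],"mean",q.mean(0),"circ",x,y,r,"zmax",q[:,2].max(), "colour ray",ray(c,(u,v),.01))
im=c["frame"][130:250,125:365]
cv2.imwrite('pics/crop.png',cv2.resize(im[...,::-1],(800,400),interpolation=cv2.INTER_CUBIC))
E
```

```text
table z 0.0013198931010251558 0.05640483401135799 0.003992716471354167
motor 208 mean [0.4549 0.2508 0.0411] circ 0.44255658984184265 0.11559606343507767 0.15748411417007446 zmax 1.0330214576878716 colour ray [0.4573 0.263  0.01  ]
tall 55 mean [0.4532 0.173  0.0305] circ 0.4535033702850342 0.17449794709682465 0.014182601124048233 zmax 0.058661384683606245 colour ray [0.4556 0.1757 0.01  ]
tyre 132 mean [0.4613 0.0579 0.0232] circ 0.4424794912338257 0.019484395161271095 0.06391653418540955 zmax 1.0330214576878716 colour ray [0.4621 0.0589 0.01  ]
spacer 117 mean [ 0.4287 -0.0737  0.0168] circ 0.4286572337150574 -0.07355870306491852 0.02053353376686573 zmax 0.021227922133406213 colour ray [ 0.4302 -0.0757  0.01  ]
short 80 mean [ 0.447  -0.1678  0.0151] circ 0.4482607841491699 -0.1690438985824585 0.016091857105493546 zmax 0.031100825187086383 colour ray [ 0.4488 -0.1706  0.01  ]
wide 223 mean [ 0.4295 -0.2876  0.0167] circ 0.43002426624298096 -0.2866429090499878 0.030291959643363953 zmax 0.021856689406224546 colour ray [ 0.4317 -0.2915  0.01  ]
sq 149 mean [0.6323 0.0163 0.0332] circ 0.5443973541259766 -0.0013714380329474807 0.13071192800998688 zmax 1.0330214576878716 colour ray [0.6379 0.0159 0.01  ]
rnd 96 mean [ 0.6502 -0.0727  0.0306] circ 0.5497412085533142 -0.06043359637260437 0.13175496459007263 zmax 1.0330214576878716 colour ray [ 0.655  -0.0715  0.01  ]
tube 252 mean [ 0.6714 -0.1619  0.0474] circ 0.5614250898361206 -0.10599920153617859 0.15642374753952026 zmax 1.0330214576878716 colour ray [ 0.6751 -0.1658  0.01  ]
```

View pics/crop.png

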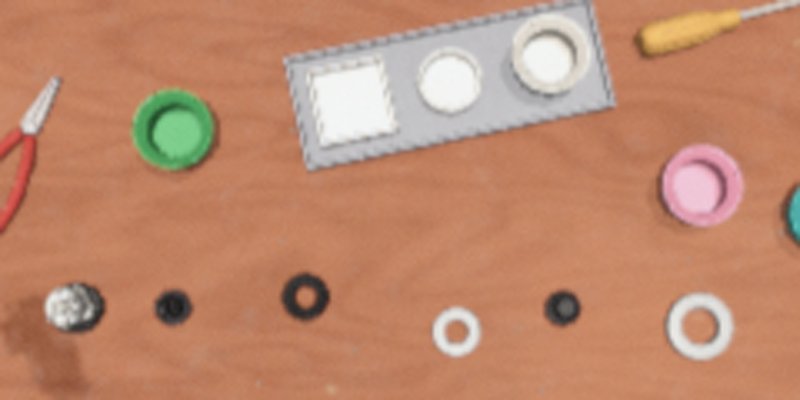

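The candidates, by crop pixel:
- **Spindles:** left (173,306) and right (562,307). The left one measures 58 mm high, so it is the tall one.
- **Steel rings:** (457,332) has about 20.5 mm radius, so it is the spacer. (700,327) is the wide one.
- **Tyre:** (305,297), the only black ring.
- **Tubes:** white (549,55) is the one wanted. Green (174,130), pink (701,186) and turquoise are look-alikes.
- **Motor:** (75,307).

Next I refine the positions.

```bash
python3 - <<'E'
import pickle,numpy as np,cv2
from h import *
D=pickle.load(open('v0.pkl','rb'));np.set_printoptions(precision=4,suppress=True)
G=dict(motor=(.455,.257),tall=(.4535,.1745),tyre=(.461,.058),spacer=(.4287,-.0736),short=(.448,-.169),wide=(.43,-.287),sq=(.633,.015),rnd=(.651,-.073),tube=(.671,-.162))
band=dict(motor=(.004,.08),tall=(.004,.08),tyre=(.008,.03),spacer=(.008,.03),short=(.004,.04),wide=(.008,.03),sq=(.014,.03),rnd=(.014,.03),tube=(.036,.055))
for cn in D:
  P=cloud(D[cn]).reshape(-1,3); P=P[D[cn]["range_z"].ravel()>0]
  for n,g in G.items():
    q=P[(np.hypot(P[:,0]-g[0],P[:,1]-g[1])<.048)&(P[:,2]>band[n][0])&(P[:,2]<band[n][1])]
    (x,y),r=cv2.minEnclosingCircle(q[:,:2].astype(np.float32)); (lo,hi)=q[:,:2].min(0),q[:,:2].max(0)
    print(cn,n,len(q),"mean",q.mean(0),"circ %.4f %.4f %.4f"%(x,y,r),"mid",(lo+hi)/2,"z95",np.percentile(q[:,2],95))
E
```

```text
top motor 244 mean [0.4544 0.2523 0.0316] circ 0.4553 0.2572 0.0477 mid [0.4559 0.257 ] z95 0.06101057900797874
top tall 124 mean [0.4527 0.173  0.0163] circ 0.4526 0.1741 0.0475 mid [0.4514 0.174 ] z95 0.05595603124063483
top tyre 126 mean [0.4614 0.059  0.0159] circ 0.4617 0.0588 0.0207 mid [0.4619 0.0588] z95 0.019487103866004926
top spacer 116 mean [ 0.4287 -0.0736  0.0169] circ 0.4287 -0.0736 0.0205 mid [ 0.4287 -0.0739] z95 0.020125145778969254
top short 137 mean [ 0.4483 -0.1677  0.0109] circ 0.4505 -0.1684 0.0477 mid [ 0.4508 -0.1684] z95 0.030012155862721986
top wide 219 mean [ 0.4294 -0.2878  0.0169] circ 0.4289 -0.2878 0.0294 mid [ 0.4302 -0.2881] z95 0.020212670042848283
top sq 139 mean [0.6345 0.0167 0.02  ] circ 0.6330 0.0147 0.0479 mid [0.63   0.0154] z95 0.02350264018865725
top rnd 93 mean [ 0.6514 -0.0729  0.0202] circ 0.6425 -0.0740 0.0387 mid [ 0.6425 -0.0727] z95 0.024142207015890038
top tube 209 mean [ 0.6719 -0.1624  0.0411] circ 0.6702 -0.1609 0.0350 mid [ 0.6701 -0.1606] z95 0.04492045050319859
side motor 678 mean [0.4594 0.2687 0.0322] circ 0.4530 0.2584 0.04
[... 277 characters left out ...]
spacer 156 mean [ 0.4303 -0.0688  0.0156] circ 0.4293 -0.0713 0.0217 mid [ 0.4301 -0.0705] z95 0.01961869223590597
side short 126 mean [ 0.4491 -0.1629  0.0131] circ 0.4500 -0.1667 0.0459 mid [ 0.4507 -0.1663] z95 0.030172826555384325
side wide 172 mean [ 0.4313 -0.2826  0.0157] circ 0.4307 -0.2868 0.0304 mid [ 0.4312 -0.2869] z95 0.019745732260543318
side sq 268 mean [0.6331 0.0176 0.0195] circ 0.6330 0.0151 0.0479 mid [0.6307 0.0196] z95 0.023300212735215483
side rnd 172 mean [ 0.6514 -0.0702  0.0194] circ 0.6432 -0.0751 0.0399 mid [ 0.643  -0.0715] z95 0.023117139774593065
side tube 178 mean [ 0.672  -0.1675  0.0414] circ 0.6697 -0.1613 0.0369 mid [ 0.6713 -0.1607] z95 0.04543526022480858
```

```bash
cat > go.py <<'E'
import sys,numpy as np
from scipy.spatial.transform import Rotation as Ro
from cell import observe
s=observe();R=Ro.from_euler('xyz',s["eef_rot"])
x,y,z,yaw=map(float,sys.argv[1:5])
T=Ro.from_euler('xyz',[np.pi,0,yaw])
print("t",round(s["time"],2),"pos",s["eef_pos"].round(4),"rot",s["eef_rot"].round(3),"gap",round(s["finger_gap"],4),"F",s["force"].round(1),"| shift cm",(R.inv().apply(np.array([x,y,z])-s["eef_pos"])*100).round(2),"turn",(R.inv()*T).as_rotvec().round(3))
E
python3 -m jog '[[-4,-3.2,0.3,0,0,0.14,-1],[-8,-6.4,0.6,0,0,0.28,-1],[-12,-9.6,0.9,0,0,0.42,-1],[-16,-12.8,1.2,0,0,0.56,-1],[-19.2,-15.9,1.5,0,0,0.67,-1]]' 60
python3 go.py .456 .258 .20 1.5708
```

```text
time: 0.6
eef_pos: [0.3067, 0.456, 0.2158]
eef_rot: [-3.141, 0.0, 2.234]
force: [1.1, -0.4, -0.0]
finger_gap: 0.0854
grip_force: 0.0
t 0.6 pos [0.3067 0.456  0.2158] rot [-3.141  0.     2.234] gap 0.0854 F [ 1.1 -0.4 -0. ] | shift cm [-24.8   -0.42   1.58] turn [-0.     0.     0.663]
```

```bash

python3 -m jog '[[-5,-0.1,0.3,0,0,0.14,-1],[-10,-0.2,0.6,0,0,0.28,-1],[-15,-0.3,0.9,0,0,0.42,-1],[-20,-0.4,1.2,0,0,0.56,-1],[-24.8,-0.4,1.6,0,0,0.663,-1]]'
python3 go.py .456 .258 .20 1.5708
python3 - <<'E'
from cell import read_camera
import cv2,pickle
from h import *
c=read_camera("wrist");pickle.dump(c,open('w0.pkl','wb'))
print(-c["R"].T@c["t"],c["R"][2],c["intrinsics"][0,0])
cv2.imwrite('pics/w0.png',c["frame"][...,::-1])
E
```

```text
time: 1.1
eef_pos: [0.457, 0.2587, 0.2001]
eef_rot: [-3.142, -0.0, 1.571]
force: [0.7, 0.1, -0.2]
finger_gap: 0.0849
grip_force: 0.0
t 1.1 pos [0.457  0.2587 0.2001] rot [-3.142 -0.     1.571] gap 0.0849 F [ 0.7  0.1 -0.2] | shift cm [-0.07 -0.1   0.01] turn [-0. -0. -0.]
[0.45692115 0.34281935 0.3433657 ] [-1.92383805e-04 -3.26339567e-01 -9.45252585e-01] 273.02496972439
```

View pics/w0.png

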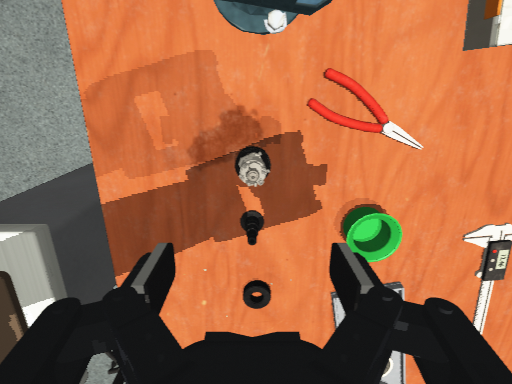

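The wrist picture shows the motor at (253,167), the tall spindle at (252,222) and the tyre at (257,293). Next I fit circles to the depth points.

```bash
cat > fit.py <<'E'
import numpy as np
from scipy.optimize import least_squares
from h import *
def fit(c,g,lo,hi,r,rad=.03):
    "centre of vertical cylinder of radius r from wall/edge points of depth within height band"
    P=cloud(c);P=P[c["range_z"]>0]
    q=P[(np.hypot(P[:,0]-g[0],P[:,1]-g[1])<rad)&(P[:,2]>lo)&(P[:,2]<hi)]
    s=least_squares(lambda p:np.hypot(q[:,0]-p[0],q[:,1]-p[1])-r,g,loss='soft_l1',f_scale=.001)
    return s.x,len(q),np.abs(s.fun).mean()*1e3
def circ(c,g,lo,hi,rad=.03):
    P=cloud(c);P=P[c["range_z"]>0]
    q=P[(np.hypot(P[:,0]-g[0],P[:,1]-g[1])<rad)&(P[:,2]>lo)&(P[:,2]<hi)]
    (x,y),r=cv2.minEnclosingCircle(q[:,:2].astype(np.float32)); return round(x,4),round(y,4),round(r,4),len(q)
E
python3 - <<'E'
import pickle
from fit import *
D=pickle.load(open('v0.pkl','rb'));D["w"]=pickle.load(open('w0.pkl','rb'))
for n,c in D.items():
  print(n,"motor wheel",fit(c,(.456,.258),.004,.013,.022),"body",fit(c,(.456,.258),.028,.045,.015),circ(c,(.456,.258),.05,.07),
   "\n tall",circ(c,(.4535,.1745),.04,.06),"stem",fit(c,(.4535,.1745),.01,.02,.0095,.02),"\n tyre",circ(c,(.462,.0595),.010,.02))
E
```

```text
top motor wheel (array([0.45578627, 0.25863107]), 16, np.float64(1.3155346584132386)) body (array([0.45620456, 0.25919264]), 23, np.float64(1.0883765953454794)) (0.4559, 0.2582, 0.0151, 82) 
 tall (0.4544, 0.1757, 0.0053, 18) stem (array([0.45507322, 0.17701187]), 7, np.float64(0.19337875236079916)) 
 tyre (0.4617, 0.0588, 0.0207, 120)
side motor wheel (array([0.45679724, 0.25940596]), 86, np.float64(0.5606326518971031)) body (array([0.45701068, 0.25868113]), 132, np.float64(1.3527054400872636)) (0.457, 0.2599, 0.0155, 172) 
 tall (0.4556, 0.1782, 0.0069, 51) stem (array([0.45551482, 0.17654448]), 37, np.float64(0.7040423641766251)) 
 tyre (0.4638, 0.0607, 0.022, 178)
w motor wheel (array([0.45690116, 0.25974663]), 36, np.float64(0.11517242321102082)) body (array([0.45714912, 0.25908795]), 74, np.float64(0.42127497499683586)) (0.457, 0.2598, 0.0156, 485) 
 tall (0.4563, 0.178, 0.006, 111) stem (array([0.45575325, 0.17694522]), 51, np.float64(0.36906484470886763)) 
 tyre (0.4629, 0.0603, 0.0212, 478)
```

```bash

python3 -m jog '[[0,0,4.5,0,0,0,-1],[0,0,9,0,0,0,-1],[0,0,13.5,0,0,0,-1],[0,0,16.5,0,0,0,-1],[0,0,17.5,0,0,0,-1]]' 
python3 -m jog '[[0,0,0,0,0,0,1],[0,0,0,0,0,0,1],[0,0,0,0,0,0,1],[0,0,0,0,0,0,1],[0,0,0,0,0,0,1]]' 60
python3 -m jog '[[0,0,0,0,0,0,1],[0,0,0,0,0,0,1],[0,0,-1,0,0,0,1],[0,0,-3,0,0,0,1],[0,0,-5,0,0,0,1]]'
python3 -m jog '[[0,0,-2,0,0,0,1],[0,0,-4,0,0,0,1],[0,0,-6,0,0,0,1],[0,0,-7,0,0,0,1],[0,0,-7,0,0,0,1]]'
python3 - <<'E'
from cell import read_camera
import cv2
c=read_camera("side");cv2.imwrite('pics/s1.png',cv2.resize(c["frame"][150:330,230:400,::-1],None,fx=3,fy=3))
E
python3 go.py .634 .0155 .12 1.5708
```

```text
time: 1.65
eef_pos: [0.4528, 0.2595, 0.0211]
eef_rot: [-3.134, 0.003, 1.576]
force: [-0.7, 0.2, 0.3]
finger_gap: 0.0857
grip_force: 0.0
time: 2.15
eef_pos: [0.458, 0.2613, 0.0276]
eef_rot: [3.138, -0.002, 1.576]
force: [-0.0, -0.0, 5.6]
finger_gap: 0.0278
grip_force: 59.7
time: 2.65
eef_pos: [0.4555, 0.2603, 0.0757]
eef_rot: [-3.14, 0.001, 1.576]
force: [0.3, -0.1, -1.4]
finger_gap: 0.028
grip_force: 59.3
time: 3.15
eef_pos: [0.4572, 0.2609, 0.1473]
eef_rot: [3.138, -0.001, 1.576]
force: [-0.7, 0.0, -0.9]
finger_gap: 0.028
grip_force: 59.3
t 3.2 pos [0.4564 0.2606 0.1458] rot [ 3.141 -0.     1.576] gap 0.0276 F [-0.2  0.5 -0. ] | shift cm [-24.6   17.63   2.59] turn [ 0.001 -0.     0.005]
```

View pics/s1.png

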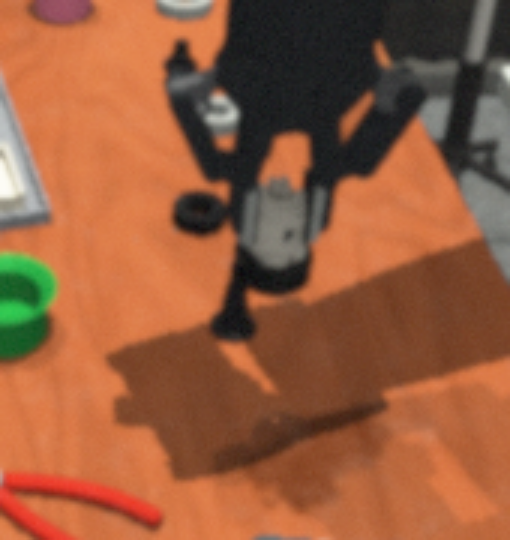

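```bash

python3 -m jog '[[-3,2.1,0,0,0,0,1],[-6.5,4.7,0,0,0,0,1],[-10,7.2,0,0,0,0,1],[-13.5,9.7,0,0,0,0,1],[-17,12.2,0,0,0,0,1]]' 
python3 -m jog '[[-3,2.1,0,0,0,0,1],[-5.5,4,0,0,0,0,1],[-7.2,5.2,0,0,0,0,1],[-7.6,5.5,0,0,0,0,1],[-7.6,5.5,0,0,0,0,1]]' 
python3 go.py .634 .0155 .034 1.5708;python3 go.py .634 .0155 .034 1.5708
```

```text
time: 3.7
eef_pos: [0.5788, 0.0898, 0.1434]
eef_rot: [-3.138, -0.0, 1.576]
force: [-0.1, 0.9, -0.8]
finger_gap: 0.0278
grip_force: 59.3
time: 4.2
eef_pos: [0.634, 0.0156, 0.1442]
eef_rot: [-3.139, -0.001, 1.575]
force: [-1.0, 0.4, -1.0]
finger_gap: 0.0277
grip_force: 59.3
t 4.2 pos [0.634  0.0156 0.1442] rot [-3.139e+00 -1.000e-03  1.575e+00] gap 0.0277 F [-1.   0.4 -1. ] | shift cm [-0.02  0.03 11.02] turn [-0.002 -0.001  0.004]
t 4.2 pos [0.634  0.0156 0.1442] rot [-3.139e+00 -1.000e-03  1.575e+00] gap 0.0277 F [-1.   0.4 -1. ] | shift cm [-0.02  0.03 11.02] turn [-0.002 -0.001  0.004]
```

```bash

python3 -m jog '[[0,0,3,0,0,0,1],[0,0,6,0,0,0,1],[0,0,9,0,0,0,1],[0,0,10.5,0,0,0,1],[0,0,11,0,0,0,1]]' 
python3 -m jog '[[0,0,0.1,0,0,0,1],[0,0,0.2,0,0,0,1],[0,0,0.2,0,0,0,1],[0,0,0.2,0,0,0,1],[0,0,0.2,0,0,0,1]]' 
python3 -m jog '[[0,0,0,0,0,0,0.4],[0,0,0,0,0,0,0.2],[0,0,0,0,0,0,0],[0,0,0,0,0,0,-0.5],[0,0,0,0,0,0,-0.5]]' 
python3 -m jog '[[0,0,-1,0,0,0,-0.5],[0,0,-4,0,0,0,-0.5],[0,0,-8,0,0,0,-1],[0,0,-12,0,0,0,-1],[0,0,-13,0,0,0,-1]]' 
python3 - <<'E'
from cell import read_camera
import cv2,pickle
c=read_camera("wrist");pickle.dump(c,open('w1.pkl','wb'));cv2.imwrite('pics/w1.png',c["frame"][...,::-1])
from fit import *
print(fit(c,(.634,.0155),.01,.022,.022),circ(c,(.634,.0155),.05,.08))
E
python3 go.py .4558 .177 .164 1.5708
```

```text
time: 4.7
eef_pos: [0.6323, 0.0173, 0.0353]
eef_rot: [-3.135, -0.001, 1.577]
force: [-9.1, 1.5, 18.7]
finger_gap: 0.0277
grip_force: 62.0
time: 5.2
eef_pos: [0.6347, 0.0166, 0.0355]
eef_rot: [3.141, -0.0, 1.577]
force: [-3.0, 1.2, 4.3]
finger_gap: 0.0279
grip_force: 60.4
time: 5.7
eef_pos: [0.6345, 0.0156, 0.0333]
eef_rot: [3.141, -0.0, 1.576]
force: [0.0, 0.5, 0.5]
finger_gap: 0.064
grip_force: 0.0
time: 6.2
eef_pos: [0.6378, 0.0151, 0.1705]
eef_rot: [3.131, 0.002, 1.576]
force: [0.3, -0.3, 0.5]
finger_gap: 0.0853
grip_force: 0.0
(array([0.62882878, 0.0152377 ]), 134, np.float64(2.7595134577257268)) (0.6345, 0.0152, 0.0156, 738)
t 6.25 pos [0.6376 0.0151 0.17  ] rot [3.131e+00 1.000e-03 1.576e+00] gap 0.0854 F [ 1.  -0.2  1.7] | shift cm [ 16.28 -18.1    0.39] turn [0.01  0.001 0.005]
```

View pics/w1.png

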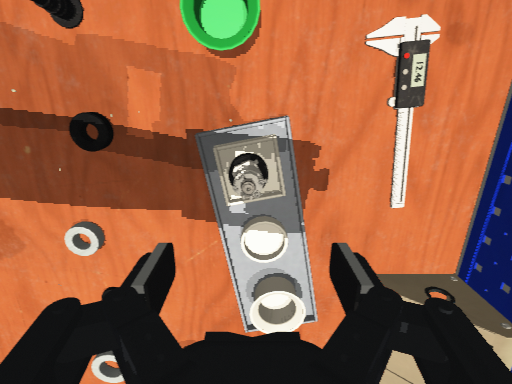

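```bash

python3 -m jog '[[4,-4.5,0,0,0,0,-1],[7.2,-8,0,0,0,0,-1],[10.5,-11.7,0,0,0,0,-1],[13.8,-15.3,0,0,0,0,-1],[16.3,-18,0,0,0,0,-1]]' 
python3 -m jog '[[0,0,0,0,0,0,-1],[0,0,0,0,0,0,-1],[0,0,0,0,0,0,-1],[0,0,0,0,0,0,-1],[0,0,0,0,0,0,-1]]' 
python3 - <<'E'
from cell import read_camera
import pickle
from fit import *
c=pickle.load(open('w1.pkl','rb'))
print("rnd",circ(c,(.651,-.073),.017,.028,.032),fit(c,(.651,-.073),.017,.023,.027,.031),"tube",circ(c,(.670,-.161),.040,.055,.04),"tyre",circ(c,(.463,.060),.011,.02),"spacer",circ(c,(.429,-.073),.012,.022))
c=read_camera("wrist")
print("tall",circ(c,(.4558,.177),.04,.06),fit(c,(.4558,.177),.01,.02,.0095,.02))
E
python3 go.py .4558 .177 .012 1.5708
```

```text
time: 6.75
eef_pos: [0.4507, 0.1785, 0.1616]
eef_rot: [-3.138, 0.0, 1.576]
force: [0.5, 0.3, 0.2]
finger_gap: 0.0854
grip_force: 0.0
time: 7.25
eef_pos: [0.4545, 0.1768, 0.1632]
eef_rot: [-3.141, 0.0, 1.574]
force: [-0.3, -0.4, -0.5]
finger_gap: 0.0854
grip_force: 0.0
rnd (0.654, -0.0717, 0.0294, 488) (array([ 0.65363619, -0.0707992 ]), 459, np.float64(1.0761996796302085)) tube (0.6711, -0.1596, 0.0351, 522) tyre (0.463, 0.0598, 0.0213, 1018) spacer (0.4298, -0.0721, 0.0216, 684)
tall (0.4559, 0.1769, 0.0056, 145) (array([0.45600562, 0.17700116]), 44, np.float64(0.2220576643832872))
t 7.3 pos [0.4544 0.1769 0.1632] rot [-3.141  0.     1.574] gap 0.0852 F [ 0.1 -0.7 -0.7] | shift cm [1.000e-02 1.500e-01 1.512e+01] turn [-0.     0.     0.003]
```

```bash

python3 -m jog '[[0,0.15,4,0,0,0,-1],[0,0.15,8,0,0,0,-1],[0,0.15,12,0,0,0,-1],[0,0.15,14.5,0,0,0,-1],[0,0.15,15.1,0,0,0,-1]]' 
python3 -m jog '[[0,0,0,0,0,0,-1],[0,0,0,0,0,0,1],[0,0,0,0,0,0,1],[0,0,0,0,0,0,1],[0,0,0,0,0,0,1]]' 40
python3 -m jog '[[0,0,0,0,0,0,1],[0,0,0,0,0,0,1],[0,0,0,0,0,0,1],[0,0,-1,0,0,0,1],[0,0,-3,0,0,0,1]]'
python3 -m jog '[[0,0,-2.5,0,0,0,1],[0,0,-5,0,0,0,1],[0,0,-7,0,0,0,1],[0,0,-7,0,0,0,1],[0,0,-7,0,0,0,1]]'
python3 - <<'E'
from cell import read_camera
import cv2
c=read_camera("side");cv2.imwrite('pics/s2.png',cv2.resize(c["frame"][130:290,230:400,::-1],None,fx=3,fy=3))
E
python3 go.py .653 -.072 .12 1.5708
```

```text
time: 7.8
eef_pos: [0.4527, 0.1767, 0.009]
eef_rot: [-3.135, 0.001, 1.575]
force: [-0.3, -1.1, 0.9]
finger_gap: 0.0855
grip_force: 0.0
time: 8.3
eef_pos: [0.456, 0.1778, 0.0134]
eef_rot: [3.14, -0.0, 1.576]
force: [-0.3, 1.2, -0.2]
finger_gap: 0.0281
grip_force: 0.0
time: 8.8
eef_pos: [0.4535, 0.1773, 0.0413]
eef_rot: [-3.137, 0.001, 1.576]
force: [0.8, -0.8, -0.6]
finger_gap: 0.0149
grip_force: 39.1
time: 9.3
eef_pos: [0.4551, 0.1776, 0.1123]
eef_rot: [3.141, -0.0, 1.576]
force: [-0.9, 0.8, -0.5]
finger_gap: 0.0146
grip_force: 39.2
t 9.35 pos [0.4544 0.1775 0.1113] rot [-3.14   0.     1.576] gap 0.0149 F [-0.8  0.1 -0.7] | shift cm [-25.04  19.74  -0.89] turn [-0.002  0.     0.005]
```

View pics/s2.png

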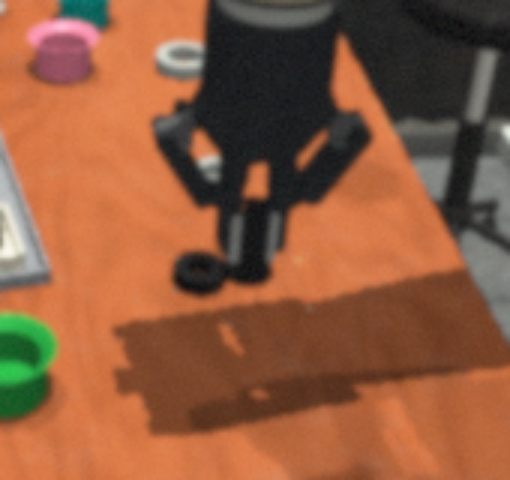

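```bash

python3 -m jog '[[-3,2.3,-0.5,0,0,0,1],[-6.3,5,-0.5,0,0,0,1],[-9.6,7.6,-0.5,0,0,0,1],[-13,10.3,-0.5,0,0,0,1],[-16.5,13,-0.5,0,0,0,1]]' 
python3 -m jog '[[-3,2.4,0,0,0,0,1],[-6,4.8,0,0,0,0,1],[-7.7,6.1,0,0,0,0,1],[-8.5,6.7,0,0,0,0,1],[-8.5,6.7,0,0,0,0,1]]' 
python3 -m jog '[[0,0,0,0,0,0,1],[0,0,0,0,0,0,1],[0,0,0,0,0,0,1],[0,0,0,0,0,0,1],[0,0,0,0,0,0,1]]' 
python3 go.py .653 -.072 .02 1.5708
```

```text
time: 9.85
eef_pos: [0.5857, 0.0121, 0.115]
eef_rot: [-3.138, -0.001, 1.576]
force: [0.3, 0.7, -0.4]
finger_gap: 0.0152
grip_force: 39.2
time: 10.35
eef_pos: [0.6529, -0.072, 0.1154]
eef_rot: [-3.139, -0.001, 1.574]
force: [-0.2, 0.3, -0.1]
finger_gap: 0.015
grip_force: 39.2
time: 10.85
eef_pos: [0.6533, -0.0709, 0.1176]
eef_rot: [3.141, 0.0, 1.576]
force: [0.4, 0.4, -0.7]
finger_gap: 0.0148
grip_force: 39.2
t 10.85 pos [ 0.6533 -0.0709  0.1176] rot [3.141 0.    1.576] gap 0.0148 F [ 0.4  0.4 -0.7] | shift cm [-0.11 -0.04  9.76] turn [0.    0.    0.006]
```

```bash

python3 -m jog '[[0,0,3,0,0,0,1],[0,0,6,0,0,0,1],[0,0,8.3,0,0,0,1],[0,0,9.1,0,0,0,1],[0,0,9.4,0,0,0,1]]' 
python3 -m jog '[[0,0,0.1,0,0,0,1],[0,0,0.2,0,0,0,1],[0,0,0.3,0,0,0,1],[0,0,0.3,0,0,0,1],[0,0,0.3,0,0,0,1]]' 
python3 go.py .653 -.072 .02 1.5708
```

```text
time: 11.35
eef_pos: [0.6529, -0.0712, 0.0224]
eef_rot: [-3.14, -0.0, 1.576]
force: [-0.4, 0.1, -0.3]
finger_gap: 0.0145
grip_force: 39.2
time: 11.85
eef_pos: [0.6541, -0.0716, 0.0213]
eef_rot: [3.14, 0.0, 1.576]
force: [0.2, 0.1, 1.6]
finger_gap: 0.0146
grip_force: 39.4
t 11.85 pos [ 0.6541 -0.0716  0.0213] rot [3.14  0.    1.576] gap 0.0146 F [0.2 0.1 1.6] | shift cm [-0.04 -0.11  0.13] turn [0.002 0.    0.005]
```

```bash

python3 -m jog '[[0,0,0,0,0,0,0.55],[0,0,0,0,0,0,0.4],[0,0,0,0,0,0,0.2],[0,0,0,0,0,0,-0.2],[0,0,0,0,0,0,-0.5]]' 
python3 -m jog '[[0,0,0,0,0,0,-0.5],[0,0,-2,0,0,0,-0.5],[0,0,-6,0,0,0,-1],[0,0,-10,0,0,0,-1],[0,0,-13,0,0,0,-1]]' 
python3 - <<'E'
from cell import read_camera
import cv2,pickle
c=read_camera("wrist");pickle.dump(c,open('w2.pkl','wb'));cv2.imwrite('pics/w2.png',c["frame"][...,::-1])
from fit import *
print("tall",circ(c,(.653,-.072),.045,.075),"tube",circ(c,(.671,-.1605),.040,.055,.04),"spacer",circ(c,(.4298,-.072),.012,.022))
E
python3 go.py .430 -.0725 .15 1.5708
```

```text
time: 12.35
eef_pos: [0.6534, -0.0714, 0.0202]
eef_rot: [-3.141, -0.0, 1.576]
force: [-0.2, 0.2, 0.1]
finger_gap: 0.0621
grip_force: 0.0
time: 12.85
eef_pos: [0.6543, -0.0716, 0.1533]
eef_rot: [3.139, 0.001, 1.576]
force: [1.1, -0.4, -0.2]
finger_gap: 0.0851
grip_force: 0.0
tall (0.6535, -0.0716, 0.0073, 190) tube (0.6716, -0.1601, 0.0352, 827) spacer (0.4303, -0.0718, 0.0215, 961)
t 12.9 pos [ 0.6572 -0.0722  0.1595] rot [3.130e+00 3.000e-03 1.576e+00] gap 0.0853 F [ 2.1 -0.4  3.4] | shift cm [  0.1  -22.73   0.68] turn [0.012 0.003 0.005]
```

View pics/w2.png

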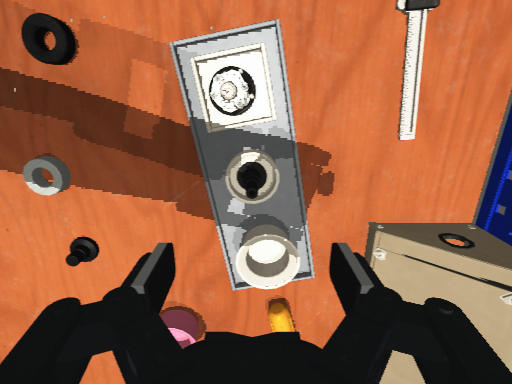

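```bash

python3 -m jog '[[0,-4.5,0,0,0,0,-1],[0,-9,0.5,0,0,0,-1],[0,-13.5,1,0,0,0,-1],[0,-18,1,0,0,0,-1],[0,-22.4,1,0,0,0,-1]]' 
python3 -m jog '[[0,0,0,0,0,0,-1],[0,0,0,0,0,0,-1],[0,0,0,0,0,0,-1],[0,0,0,0,0,0,-1],[0,0,0,0,0,0,-1]]' 
python3 - <<'E'
from cell import read_camera
from fit import *
c=read_camera("wrist")
print("spacer",circ(c,(.430,-.072),.011,.022))
E
python3 go.py .430 -.072 .006 1.5708
```

```text
time: 13.4
eef_pos: [0.4274, -0.0722, 0.1397]
eef_rot: [-3.141, -0.0, 1.576]
force: [-0.1, -0.6, 0.4]
finger_gap: 0.0853
grip_force: 0.0
time: 13.9
eef_pos: [0.4306, -0.0728, 0.1407]
eef_rot: [3.141, 0.0, 1.576]
force: [-0.5, -0.5, -0.8]
finger_gap: 0.0854
grip_force: 0.0
spacer (0.4298, -0.0723, 0.0208, 924)
t 13.95 pos [ 0.4303 -0.0727  0.1405] rot [ 3.142 -0.     1.576] gap 0.0851 F [0.1 0.2 1.1] | shift cm [ 0.07 -0.03 13.45] turn [ 0.    -0.     0.005]
```

```bash

python3 -m jog '[[0,0,4,0,0,0,-1],[0,0,8,0,0,0,-1],[0,0,11.5,0,0,0,-1],[0,0,13,0,0,0,-1],[0,0,13.4,0,0,0,-1]]' 
python3 -m jog '[[0,0,0,0,0,0,0],[0,0,0,0,0,0,1],[0,0,0,0,0,0,1],[0,0,0,0,0,0,1],[0,0,0,0,0,0,1]]' 60
python3 -m jog '[[0,0,0,0,0,0,1],[0,0,0,0,0,0,1],[0,0,-1,0,0,0,1],[0,0,-3,0,0,0,1],[0,0,-5,0,0,0,1]]'
python3 -m jog '[[0,0,-2,0,0,0,1],[0,0,-4,0,0,0,1],[0,0,-5,0,0,0,1],[0,0,-5,0,0,0,1],[0,0,-5,0,0,0,1]]'
python3 - <<'E'
from cell import read_camera
from h import *
c=read_camera("side");cv2.imwrite('pics/s3.png',cv2.resize(c["frame"][110:230,230:360,::-1],None,fx=4,fy=4,interpolation=cv2.INTER_CUBIC))
E
python3 go.py .671 -.160 .106 1.5708
```

```text
time: 14.45
eef_pos: [0.428, -0.0718, 0.0039]
eef_rot: [-3.137, -0.002, 1.576]
force: [0.1, -0.2, 1.8]
finger_gap: 0.0854
grip_force: 0.0
time: 14.95
eef_pos: [0.4309, -0.0731, 0.0084]
eef_rot: [3.139, 0.001, 1.576]
force: [-1.6, 0.1, 6.1]
finger_gap: 0.0387
grip_force: 59.4
time: 15.45
eef_pos: [0.4293, -0.0725, 0.0575]
eef_rot: [3.141, 0.0, 1.576]
force: [0.4, -0.2, -1.0]
finger_gap: 0.0388
grip_force: 60.3
time: 15.95
eef_pos: [0.4291, -0.0724, 0.1061]
eef_rot: [-3.141, -0.0, 1.576]
force: [0.5, -0.1, -0.7]
finger_gap: 0.0387
grip_force: 60.3
t 16.0 pos [ 0.4288 -0.0723  0.1055] rot [-3.140e+00 -1.000e-03  1.576e+00] gap 0.0385 F [-0.2 -0.1 -0.4] | shift cm [-8.89 24.18 -0.09] turn [-0.001 -0.001  0.005]
```

View pics/s3.png

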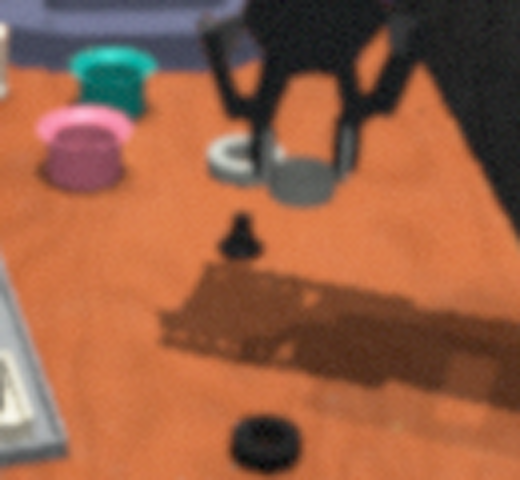

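```bash

python3 -m jog '[[-1.2,3.4,-0.5,0,0,0,1],[-2.6,7.1,-0.5,0,0,0,1],[-3.9,10.7,-0.5,0,0,0,1],[-5.3,14.4,-0.5,0,0,0,1],[-6.6,18,-0.5,0,0,0,1]]' 
python3 -m jog '[[-1.2,3.2,0,0,0,0,1],[-2,5.4,0,0,0,0,1],[-2.3,6.2,0,0,0,0,1],[-2.3,6.2,0,0,0,0,1],[-2.3,6.2,0,0,0,0,1]]' 
python3 -m jog '[[0,0,0,0,0,0,1],[0,0,0,0,0,0,1],[0,0,0,0,0,0,1],[0,0,0,0,0,0,1],[0,0,0,0,0,0,1]]' 
python3 go.py .671 -.160 .043 1.5708
```

```text
time: 16.5
eef_pos: [0.6103, -0.1379, 0.1091]
eef_rot: [-3.138, -0.001, 1.576]
force: [0.1, -0.2, -0.3]
finger_gap: 0.0381
grip_force: 60.4
time: 17.0
eef_pos: [0.6706, -0.1597, 0.1099]
eef_rot: [-3.139, -0.001, 1.576]
force: [0.5, 0.8, -0.5]
finger_gap: 0.0383
grip_force: 60.4
time: 17.5
eef_pos: [0.6718, -0.1603, 0.1116]
eef_rot: [3.141, 0.0, 1.576]
force: [0.4, 0.5, -0.2]
finger_gap: 0.0387
grip_force: 60.4
t 17.5 pos [ 0.6718 -0.1603  0.1116] rot [3.141 0.    1.576] gap 0.0387 F [ 0.4  0.5 -0.2] | shift cm [ 0.03 -0.09  6.86] turn [0.    0.    0.005]
```

```bash

python3 -m jog '[[0,-0.05,2,0,0,0,1],[0,-0.05,4,0,0,0,1],[0,-0.05,5.8,0,0,0,1],[0,-0.05,6.5,0,0,0,1],[0,-0.05,6.8,0,0,0,1]]' 
python3 -m jog '[[0,0,0,0,0,0,1],[0,0,0,0,0,0,1],[0,0,0,0,0,0,1],[0,0,0,0,0,0,1],[0,0,0,0,0,0,1]]' 
python3 - <<'E'
from cell import read_camera
from h import *
c=read_camera("side");cv2.imwrite('pics/s4.png',cv2.resize(c["frame"][110:230,150:280,::-1],None,fx=4,fy=4,interpolation=cv2.INTER_CUBIC))
E
python3 go.py .671 -.160 .043 1.5708
```

```text
time: 18.0
eef_pos: [0.6708, -0.1601, 0.0419]
eef_rot: [-3.14, -0.001, 1.576]
force: [-0.1, 1.1, -1.2]
finger_gap: 0.0384
grip_force: 60.4
time: 18.5
eef_pos: [0.6717, -0.1604, 0.0439]
eef_rot: [3.141, 0.0, 1.576]
force: [-0.4, -0.2, 0.2]
finger_gap: 0.0385
grip_force: 60.4
t 18.55 pos [ 0.6716 -0.1604  0.0437] rot [3.141 0.    1.576] gap 0.038 F [ 0.3  0.4 -0.9] | shift cm [ 0.04 -0.06  0.07] turn [0.001 0.    0.005]
```

View pics/s4.png

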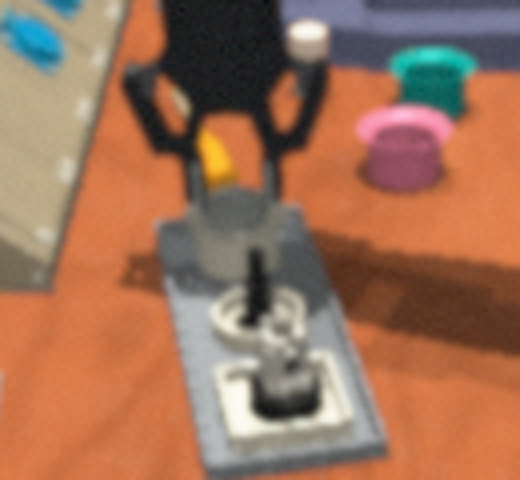

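```bash

python3 -m jog '[[0,0,0.15,0,0,0,1],[0,0,0.15,0,0,0,1],[0,0,0.15,0,0,0,-0.4],[0,0,0.15,0,0,0,-0.4],[0,0,0.15,0,0,0,-0.4]]' 
python3 -m jog '[[0,0,-1,0,0,0,-0.4],[0,0,-4,0,0,0,-0.6],[0,0,-7,0,0,0,-1],[0,0,-10,0,0,0,-1],[0,0,-11,0,0,0,-1]]' 
python3 -m jog '[[4.5,0,0,0,0,0,-1],[7,0,0,0,0,0,-1],[7,0,0,0,0,0,-1],[7,0,0,0,0,0,-1],[7,0,0,0,0,0,-1]]' 
python3 - <<'E'
from cell import read_camera
import pickle
from fit import *
for n in("top","wrist"):
  c=read_camera(n)
  P=cloud(c);m=c["range_z"]>0;P=P[m]; q=P[np.hypot(P[:,0]-.671,P[:,1]+.1603)<.022];print(n,np.histogram(q[:,2],[0,.006,.012,.018,.021,.023,.025,.027,.029,.032,.036,.04,.045,.06]),len(q))
  k=q[(q[:,2]>.019)&(q[:,2]<.03)];print(k.mean(0),np.linalg.lstsq(np.c_[k[:,:2],np.ones(len(k))],k[:,2],rcond=None)[0])
  u,v=pix(c,(.671,-.16,.03)).astype(int);cv2.imwrite(f'pics/r_{n}.png',cv2.resize(c["frame"][max(v-45,0):v+45,u-50:u+50,::-1],None,fx=4,fy=4,interpolation=cv2.INTER_CUBIC))
print("tyre",circ(c,(.463,.06),.011,.02))
E
python3 go.py .463 .060 .15 1.5708
```

```text
time: 19.05
eef_pos: [0.6716, -0.1604, 0.042]
eef_rot: [3.141, 0.0, 1.576]
force: [0.5, -0.0, 0.1]
finger_gap: 0.0601
grip_force: 0.0
time: 19.55
eef_pos: [0.6737, -0.1612, 0.1575]
eef_rot: [3.134, 0.003, 1.576]
force: [0.7, 0.1, 0.5]
finger_gap: 0.0852
grip_force: 0.0
time: 20.05
eef_pos: [0.6709, -0.0911, 0.1514]
eef_rot: [-3.141, 0.0, 1.575]
force: [-0.8, -0.6, -0.6]
finger_gap: 0.0852
grip_force: 0.0
top (array([0, 1, 0, 0, 1, 3, 4, 0, 0, 0, 0, 0, 0]), array([0.   , 0.006, 0.012, 0.018, 0.021, 0.023, 0.025, 0.027, 0.029,
       0.032, 0.036, 0.04 , 0.045, 0.06 ])) 82
[ 0.66213938 -0.17678702  0.02468477] [-0.08373608 -0.11398734  0.05997824]
wrist (array([  0, 167,  52,  26,  34, 423, 187,   0,   0,   0,   0,   0,   0]), array([0.   , 0.006, 0.012, 0.018, 0.021, 0.023, 0.025, 0.027, 0.029,
       0.032, 0.036, 0.04 , 0.045, 0.06 ])) 889
[ 0.67080109 -0.16051187  0.02437569] [-0.0033814   0.01716923  0.0293998 ]
tyre (0.4641, 0.0586, 0.021, 1269)
t 20.15 pos [ 0.671  -0.0915  0.1516] rot [-3.141  0.     1.574] gap 0.0857 F [-0.5  0.2  0.1] | shift cm [ 15.23 -20.74   0.16] turn [-0.     0.     0.004]
```

View pics/r_wrist.png

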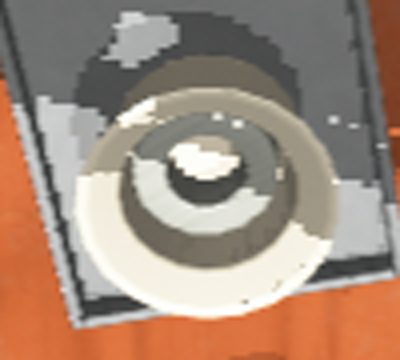

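The spacer lies flat on the tube floor, with its top at z 0.024. Next is the tyre.

```bash

python3 -m jog '[[3,-4.1,0,0,0,0,-1],[6,-8.2,0.3,0,0,0,-1],[9,-12.3,0.6,0,0,0,-1],[12,-16.4,1,0,0,0,-1],[15.1,-20.7,1,0,0,0,-1]]' 
python3 -m jog '[[0,0,0,0,0,0,-1],[0,0,0,0,0,0,-1],[0,0,0,0,0,0,-1],[0,0,0,0,0,0,-1],[0,0,0,0,0,0,-1]]' 
python3 - <<'E'
from cell import read_camera
from fit import *
c=read_camera("wrist")
print("tyre",circ(c,(.463,.06),.009,.02))
E
python3 go.py .463 .060 .006 1.5708
```

```text
time: 20.65
eef_pos: [0.4669, 0.056, 0.1412]
eef_rot: [-3.141, -0.0, 1.574]
force: [-0.1, 0.9, 0.1]
finger_gap: 0.0854
grip_force: 0.0
time: 21.15
eef_pos: [0.4698, 0.055, 0.1422]
eef_rot: [3.141, 0.0, 1.574]
force: [-0.4, -0.8, -0.4]
finger_gap: 0.0852
grip_force: 0.0
tyre (0.463, 0.0597, 0.0211, 1020)
t 21.2 pos [0.4696 0.0552 0.142 ] rot [3.141 0.    1.575] gap 0.0853 F [ 0.6  0.5 -0.8] | shift cm [ 0.49 -0.66 13.6 ] turn [0.    0.    0.004]
```

```bash

python3 -m jog '[[0.5,-0.65,4,0,0,0,-1],[0.5,-0.65,8,0,0,0,-1],[0.5,-0.65,11.5,0,0,0,-1],[0.5,-0.65,13.2,0,0,0,-1],[0.5,-0.65,13.6,0,0,0,-1]]' 
python3 -m jog '[[0,0,0,0,0,0,0],[0,0,0,0,0,0,1],[0,0,0,0,0,0,1],[0,0,0,0,0,0,1],[0,0,0,0,0,0,1]]' 25
python3 -m jog '[[0,0,0,0,0,0,1],[0,0,0,0,0,0,1],[0,0,-1,0,0,0,1],[0,0,-3,0,0,0,1],[0,0,-5,0,0,0,1]]'
python3 -m jog '[[0,0,-2,0,0,0,1],[0,0,-4,0,0,0,1],[0,0,-5.5,0,0,0,1],[0,0,-5.5,0,0,0,1],[0,0,-5.5,0,0,0,1]]'
python3 - <<'E'
from cell import read_camera
from h import *
c=read_camera("side");cv2.imwrite('pics/s5.png',cv2.resize(c["frame"][120:240,230:360,::-1],None,fx=4,fy=4,interpolation=cv2.INTER_CUBIC))
E
python3 go.py .671 -.160 .111 1.5708
```

```text
time: 21.7
eef_pos: [0.4603, 0.0607, 0.0033]
eef_rot: [-3.136, -0.0, 1.575]
force: [-0.1, -0.2, 0.4]
finger_gap: 0.0852
grip_force: 0.0
time: 22.2
eef_pos: [0.4635, 0.0606, 0.0076]
eef_rot: [3.139, 0.0, 1.576]
force: [-1.3, -0.6, 6.3]
finger_gap: 0.0393
grip_force: 24.8
time: 22.7
eef_pos: [0.4617, 0.0609, 0.0567]
eef_rot: [-3.141, -0.0, 1.576]
force: [1.1, -0.0, -0.7]
finger_gap: 0.0391
grip_force: 25.2
time: 23.2
eef_pos: [0.4621, 0.0608, 0.1111]
eef_rot: [3.141, 0.0, 1.576]
force: [-0.3, -0.4, 0.0]
finger_gap: 0.039
grip_force: 25.2
t 23.25 pos [0.4615 0.0609 0.1103] rot [-3.141 -0.     1.576] gap 0.0392 F [-0.6  0.6 -0.7] | shift cm [-22.19  20.84  -0.09] turn [-0.001 -0.     0.005]
```

View pics/s5.png

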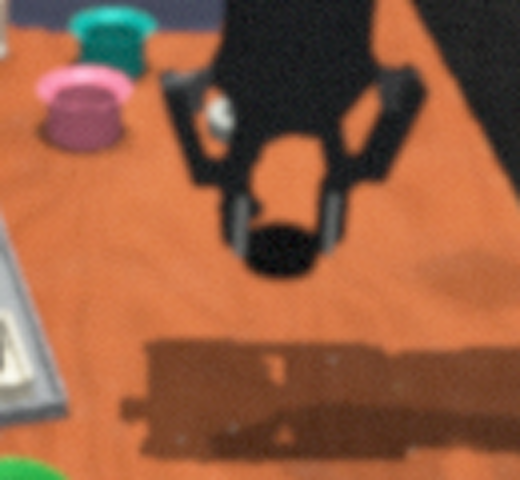

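The tyre is held level. Next I carry it to the tube.

```bash

python3 -m jog '[[-3,2.8,0,0,0,0,1],[-6.2,5.8,0,0,0,0,1],[-9.4,8.8,0,0,0,0,1],[-12.6,11.8,0,0,0,0,1],[-15.8,14.8,0,0,0,0,1]]' 
python3 -m jog '[[-3,2.8,0,0,0,0,1],[-5.4,5,0,0,0,0,1],[-6.3,5.9,0,0,0,0,1],[-6.3,5.9,0,0,0,0,1],[-6.3,5.9,0,0,0,0,1]]' 
python3 -m jog '[[0,0,0,0,0,0,1],[0,0,0,0,0,0,1],[0,0,0,0,0,0,1],[0,0,0,0,0,0,1],[0,0,0,0,0,0,1]]' 
python3 go.py .671 -.1603 .043 1.5708
```

```text
time: 23.75
eef_pos: [0.611, -0.0975, 0.1089]
eef_rot: [-3.139, -0.001, 1.576]
force: [-0.1, -0.4, -0.5]
finger_gap: 0.0391
grip_force: 25.3
time: 24.25
eef_pos: [0.669, -0.158, 0.1095]
eef_rot: [-3.139, -0.002, 1.576]
force: [0.5, 0.4, 0.1]
finger_gap: 0.0393
grip_force: 25.3
time: 24.75
eef_pos: [0.6702, -0.1589, 0.1111]
eef_rot: [3.141, 0.0, 1.576]
force: [0.3, -0.3, 0.4]
finger_gap: 0.0391
grip_force: 25.3
t 24.75 pos [ 0.6702 -0.1589  0.1111] rot [3.141 0.    1.576] gap 0.0391 F [ 0.3 -0.3  0.4] | shift cm [-0.14  0.08  6.81] turn [0.    0.    0.005]
```

```bash

python3 -m jog '[[-0.15,0.1,2,0,0,0,1],[-0.15,0.1,4,0,0,0,1],[-0.15,0.1,5.8,0,0,0,1],[-0.15,0.1,6.6,0,0,0,1],[-0.15,0.1,6.8,0,0,0,1]]' 
python3 -m jog '[[0,0,0.15,0,0,0,1],[0,0,0.15,0,0,0,1],[0,0,0.15,0,0,0,-0.4],[0,0,0.15,0,0,0,-0.4],[0,0,0.15,0,0,0,-0.4]]' 
python3 -m jog '[[0,0,-1,0,0,0,-0.4],[0,0,-4,0,0,0,-0.6],[0,0,-7,0,0,0,-1],[0,0,-10,0,0,0,-1],[0,0,-11,0,0,0,-1]]' 
python3 -m jog '[[4.5,0,-1,0,0,0,-1],[7,0,-2,0,0,0,-1],[7,0,-2,0,0,0,-1],[7,0,-2,0,0,0,-1],[7,0,-2,0,0,0,-1]]' 
python3 - <<'E'
from cell import read_camera
from fit import *
c=read_camera("wrist")
P=cloud(c);m=c["range_z"]>0;P=P[m]; q=P[np.hypot(P[:,0]-.671,P[:,1]+.1603)<.022];print(np.histogram(q[:,2],[0,.012,.021,.027,.032,.035,.037,.039,.041,.043,.046,.06])[0],len(q))
k=q[(q[:,2]>.035)&(q[:,2]<.046)];print(k.mean(0),np.linalg.lstsq(np.c_[k[:,:2],np.ones(len(k))],k[:,2],rcond=None)[0])
cv2.imwrite('pics/fin.png',c["frame"][...,::-1])
t=read_camera("top");print("short",circ(t,(.4488,-.1677),.02,.04),"wide",circ(t,(.4289,-.2878),.008,.03))
E
python3 go.py .671 -.16 .15 1.5708
```

```text
time: 25.25
eef_pos: [0.6703, -0.1603, 0.0411]
eef_rot: [-3.139, -0.001, 1.576]
force: [-0.1, -0.5, -0.4]
finger_gap: 0.0391
grip_force: 25.3
time: 25.75
eef_pos: [0.6716, -0.1608, 0.042]
eef_rot: [3.141, 0.0, 1.576]
force: [0.3, -0.3, -0.0]
finger_gap: 0.0601
grip_force: 0.0
time: 26.25
eef_pos: [0.6734, -0.1615, 0.157]
eef_rot: [3.134, 0.003, 1.576]
force: [-0.1, -0.1, 0.9]
finger_gap: 0.0853
grip_force: 0.0
time: 26.75
eef_pos: [0.6704, -0.0914, 0.1703]
eef_rot: [-3.14, -0.0, 1.575]
force: [-0.2, -1.0, 0.4]
finger_gap: 0.0852
grip_force: 0.0
[ 26  52 113  94  62  40 182 545  13   0   0] 1127
[ 0.67126901 -0.16020209  0.03932793] [-0.00030713 -0.00830084  0.03820428]
short (0.4469, -0.1686, 0.0069, 23) wide (0.4292, -0.2881, 0.029, 218)
t 26.85 pos [ 0.6704 -0.0917  0.1703] rot [-3.14  -0.     1.575] gap 0.0852 F [-0.1  0.1 -0.6] | shift cm [-6.83  0.04  2.03] turn [-0.002 -0.     0.004]
```

View pics/fin.png

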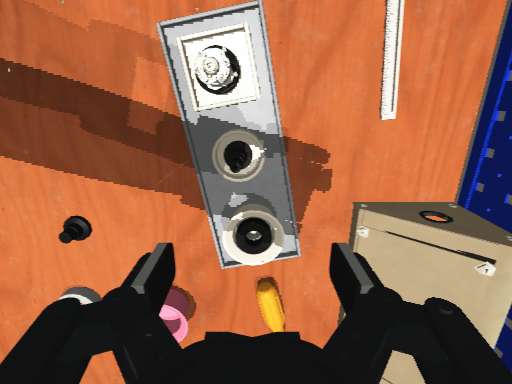

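The final picture shows the motor (218,68), spindle (239,155) and tyre (254,235) all seated. The tyre's top is level at z 0.039, and the look-alikes have not moved.

```bash
python3 -c "
from cell import job_done
print(job_done())"
```

```text
the job is handed in; nothing more can be done
None
```

The kit is made up in the tray and handed in at about 27 s: motor, tall spindle, and spacer with the tyre on top are all seated, and the short spindle and wide ring have not moved; the hand-in call returned no verdict.

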